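Fit the knife and hole plate of a meat mincer

TASK

Put the mincer's cutting set together in the head that stands mouth up on the table: slide the two-bladed knife over the pin, feel for the splines by turning it under light pressure, and let it sink fully home on the drive; then put the plate with the many fine holes on top, hub side up, with its two lugs down in the slots of the rim so that it lies flat and fully seated. Do not force either part: each goes in with a light push, and pushing on the head with more than 45 N would damage it. Let go of both, and do not disturb the coarse plate, the screw ring, the wooden pusher, the spice jar or the bowl.

Things in the scene. Friction and masses are not known exactly. Their poses are not given: they have to be found in the camera images.
- head: Cast aluminium mincer head, mouth up, immovable on its round rear flange (140 mm over three ears). Origin: centre of its underside, on the 3 mm work mat; z up along the barrel axis. Rim 116 mm above the head's foot, barrel 116 mm across there, 94.4 mm inside. A feed neck (54 mm tube, 68 mm collar) sticks out along +x to 108 mm from the axis, 10 to 78 mm above its foot.
- mouth (a point): On the barrel axis at the height of the rim, 116 mm above the head's foot; axes as the head's. From the rim a bore of 94.4 mm (1.5 mm chamfer) goes 8 mm down to the ledge.
- ledge (a point): On the axis, 108 mm above the head's foot, level with the flat ledge inside the mouth on which the hole plate rests. Below the ledge the bore is 86 mm wide.
- slot (a point): Middle of the foot of one of the two slots for the plate's lugs: 15 mm wide, cut right through the wall of the mouth from the rim down to the ledge, at the head's +y and -y. This one is at +y, 52.5 mm from the axis, 108 mm above the head's foot.
- inner_plate (a point): On the axis, 92.5 mm above the head's foot: top of the fixed steel plate with three kidney openings inside the barrel, on which the knife rests when home.
- spline_top (a point): On the axis, 104.5 mm above the head's foot: top of the drive splines, four ribs forming a plus sign 17 mm across, each rib 4 mm wide, tops bevelled 1 mm, rising 12 mm from the inner plate. Only the position counts: the splines' angle differs every time, is not reported, and repeats every 90 degrees. The shaft turns stiffly about the axis (drag 0.14 Nm); light rubbing does not turn it.
- pin_tip (a point): On the axis, 130.5 mm above the head's foot: blunt 2 mm end of the round pin, 10 mm in diameter and tapered over its last 12 mm, that stands up from the middle of the splines and passes through knife and plate.
- knife: Steel knife, right way up on the mat, 14 mm high, 0.12 kg. Origin: centre of the underside, z up. Hub 26 x 26 mm, two blades 10 mm wide out to 39 mm along +x and -x; hub faces at +y and -y are free to grip. Plus-shaped bore 19 mm across, arms 6 mm wide along x and y, 11 mm in its core, bevelled below: 1 mm play. Home: origin at the inner plate; on unmatched splines it stops 12 mm higher.
- fine_plate: Steel plate with many 5 mm holes, lying on the mat right way up, about 0.3 kg. Origin: centre of the underside, z up. Disc of 92 mm, 10 mm thick, with two lugs 12 mm wide at +y and -y out to 53 mm from the axis; 12.6 mm bore for the pin. Seated: origin at the ledge, its y axis along the head's y either way round; with the lugs beside the slots it stops at the rim, 8 mm higher.
- fine_plate_hub (a point): Centre of the top of the fine plate's octagonal hub, to grip: 28 mm across flats (flats face +-x, +-y and the diagonals), 14 mm high, top 24 mm above the plate's underside.
- coarse_plate: The other hole plate, of the same size and form, but with eight 16 mm holes. Not needed; stays where it lies. Origin: centre of the underside.
- screw_ring: Aluminium screw ring of the mincer, 136 mm across (148 mm over its six grip ribs), 28 mm high, lying on the table. Not needed yet. Origin: centre of the underside.
- pusher: Turned wooden pusher standing upright, 40 mm diameter, 158 mm high. Not needed. Origin: centre of the underside.
- salt_jar: Spice jar with dark lid, 41 mm diameter, 105 mm high. Not needed. Origin: centre of the underside.
- bowl: Patterned china bowl, 200 mm across, 83 mm high. Not needed. Origin: centre of the underside.

How it is judged (in metres and radians):
On the way, in this order (a step that is already met when the one before it is completed fails the run):
1. the knife has sunk fully home over the splines onto the inner plate, before the fine plate is on (z of knife in the frame of head between 0.089 and 0.0945 m and horizontal distance between knife and mouth below 0.003 m and angle between knife's own z axis and vertical below 0.06 rad and horizontal distance between fine_plate and mouth above 0.06 m), for 0.2 s.
2. the fine plate lies fully seated on its ledge, lugs in the slots (z of fine_plate in the frame of head between 0.105 and 0.1095 m and horizontal distance between fine_plate and mouth below 0.003 m and angle between fine_plate's own z axis and vertical below 0.03 rad), for 0.2 s.
At the end, for the whole second after the job is handed in: The knife is on the splines, its underside within 2 mm of the inner plate and within 3 mm of the head's axis, level to 3.4 degrees; the fine plate is on its ledge within 1.5 mm, within 3 mm of the axis, level to 1.7 degrees (which only goes with both lugs in the slots); both released and at rest (all of step 2 and z of knife in the frame of head between 0.089 and 0.0945 m and horizontal distance between knife and mouth below 0.003 m and angle between knife's own z axis and vertical below 0.06 rad and linear speed of each of knife, fine_plate below 0.01 m/s); the robot touches nothing.
It fails at once if the knife is pressed on the head with more than 45 N (contact force between knife and head above 45 N).
It fails at once if the fine plate is pressed on the head with more than 45 N (contact force between fine_plate and head above 45 N).
It fails at once if the robot pushes on the head with more than 45 N (contact force between any of the fingers, the arm and head above 45 N).
It fails at once if the coarse plate, screw ring, pusher, spice jar or bowl is moved more than 20 mm (distance of any of coarse_plate, screw_ring, pusher, salt_jar, bowl from where it was at the start of the episode above 0.02 m).
It also fails if it takes over 67 s, if anything falls off the work surface, if the arm or the gripper's body presses on something with over 40 N, if the wrist force passes 120 N, or if a joint passes its speed limit or range.

ROBOT

A 6-joint arm with a two-finger parallel gripper is mounted at the origin on the work surface; the furniture and walls round the work are solid. World frame = base frame: x ahead of the robot, y to its left, z up, the work surface at z = 0. Lengths are in mm, angles in rad, forces in N, time in s.
With the tool pointing down it reaches from about 325 to 875 mm from the base axis. Payload 4.4 kg.
Tool frame: the origin (TCP) lies where the fingers leave the gripper's body, on its centre line; the fingertips stand 73 mm ahead of it and the grasp point (between the pads) lies 54 mm ahead of it (arm.nose_length is the z of the fingertips in the tool frame, in mm); z points along the fingers, y is the line along which they close (so a half turn about z gives the same grasp; the last joint's range is limited). The gripper opens to 85 mm and grips with 20 to 120 N. Pads are 22 mm wide; open, the fingers measure 114 mm over their backs; the gripper's body (76 mm by 85 mm) begins 54 mm behind the grasp point. The pads swing forward as they close: fully open they stand 13 mm farther back than shut.
Start: joints at [-1.476, 0.207, 1.542, -0, 1.393, -0.15], TCP at [139.346, -557.863, 303.882] pointing down, gripper open.
Joint ranges: [-2.73, 2.73], [-0.86, 2.22], [0.23, 2.46], [-1.11, 4.25], [0.08, 2.63], [-2.82, 2.82]. Speed limits (rad/s): [2.79, 2.79, 3.14, 3.14, 3.14, 3.14].

INTERFACE

Orientations are given as a unit quaternion [w, x, y, z].
In Python, from cell import arm gives the robot as it stands. The module is installed in compiled form; this text tells all that it offers.
- The arm moves only by the tool drive_tool, never from a script. Its argument "series" is a list of rows, each an object of numbers: "tx", "ty", "tz": the shift along the tool's x, y, z in cm; "roll": the turn about the tool's z in rad; "jaw": the finger opening in cm, from 0 to 8.54. In form: [{"tx": .., "ty": .., "tz": .., "roll": .., "jaw": ..}, ...]. A call has 1 to 8 rows; each row shifts and turns the commanded pose from where the row before left it, along the tool's axes as they then stand; what a row does not reach is not made up. A row lasts 1/8 s, in which the tool goes at most 62.5 mm and 10.7 degrees, less where a joint would pass 70% of its speed; a pose out of reach is approached as far as the arm can. A call with a gripper value outside its range is refused whole. The fingers move at their own pace and stop on an object; the grip force is fixed at half the most. Time passes only in rows, so rows that do not move let the fingers close. It gives the time, the measured TCP pose, the force, the opening and the grip force at its end, in the units of the state.
- arm.state(): the state, without advancing time (a new reading comes with each control period).
- arm.read_camera(name): name is "side" or "top"; returns the picture (420x560x3 uint8, red, green, blue); there is no depth.
- arm.get_calibration(name): a dict with "vfov" (degrees; the focal length in pixels is half the picture's height over the tangent of half this angle, whatever the lens; pixels are square), "cx", "cy" (the principal point, pixels), "k1" (the pictures are not rectified: a ray, as slopes to the right and down, at radius r is drawn at 1 + k1 r^2 times it, then the intrinsics apply), "R" (3x3) and "t" (3): a world point X has camera coordinates R X + t. Camera axes: x right, y down, z forward; pixel columns grow to the right and rows downward; lengths in mm; the calibration is good to about 2 mm. A picture is of the moment at which its call begins. get_calibration takes no time and is no camera call.
- arm.close_job(): hands the job in; it is judged then, once.
The state is a dict: "time": time; "joint_pos": joint angles; "qd": joint speeds; "joint_efforts": joint torques, N m; "tcp_pos": TCP position; "orientation": TCP orientation; "force": force on the tool from outside, world axes, zero at the start; "torque": the same for the moment, N m; "gripper_width": opening from 0.0 (shut) to 1.0 (fully open); "finger_force": force on a finger pad.
Only numpy, scipy, OpenCV 4.12 (cv2) and the standard library are available. Lean on these libraries where they do the work, as an engineer would, in place of code of your own. Each camera call takes 0.05 s, during which the arm holds its last target. There are 200 camera calls.

## Working session

There is one attempt and no reset: what is moved stays moved. The work goes in short steps, Python scripts to look and compute and a tool call to move; the robot and the scene stay as the last step left them, time stands still between calls to the robot, and variables do not carry over. Pictures are saved under pics/ and viewed, at most 10 in all, crops included, and the job is handed in when it is done.

Besides the shell and the picture viewer there is one more tool, called after "Request:" in YAML: its name, and indented under it one key for each argument. drive_tool: Moves the arm, as the interface text tells. Its arguments: {"type":"object","properties":{"series":{"type":"array","items":{"type":"object","properties":{"tx":{"type":"number"},"ty":{"type":"number"},"tz":{"type":"number"},"roll":{"type":"number"},"jaw":{"type":"number"}}}}},"required":["series"]}

```bash
mkdir -p pics; python3 - <<'E'
from cell import arm
import cv2
for n in("top","side"):
    cv2.imwrite(f"pics/{n}0.png",arm.read_camera(n)[:,:,::-1]); print(n,arm.get_calibration(n))
print(arm.state())
E
```

```text
top {'vfov': 44.382305375415555, 'cx': 286.8824024995739, 'cy': 212.49831615481003, 'k1': 0.05625842077602034, 'R': array([[ 1.34876239e-02, -9.99907831e-01,  1.55337260e-03],
       [-9.93762014e-01, -1.35766857e-02, -1.10692063e-01],
       [ 1.10702951e-01, -5.07097617e-05, -9.93853538e-01]]), 't': array([  -8.16430067,  537.2985251 , 1462.74750962])}
side {'vfov': 49.171243806183426, 'cx': 276.5203776796108, 'cy': 207.23356432440656, 'k1': 0.02886961996019559, 'R': array([[ 0.94138035, -0.33674128, -0.02020771],
       [-0.21027879, -0.53889681, -0.81570403],
       [ 0.26379135,  0.77213699, -0.57811642]]), 't': array([-491.8732584 ,  193.16785358, 1258.9505067 ])}
{'time': 0.1, 'joint_pos': array([-1.47647969e+00,  2.07378032e-01,  1.54281816e+00, -1.51107800e-06,
        1.39351178e+00, -1.50485590e-01]), 'qd': array([ 2.60559527e-03, -1.85887864e-03, -3.18720246e-03,  4.54924875e-05,
        7.64653300e-04,  1.81170020e-03]), 'joint_efforts': array([-4.89429694e-04, -3.84092188e+01, -2.92548931e+01, -1.87448086e-04,
        4.85518249e-03, -7.37588039e-06]), 'tcp_pos': array([ 139.30502819, -557.31574328,  302.81381097]), 'orientation': array([-1.05726229e-03,  9.92517760e-01,  1.22095769e-01,  2.89566210e-05]), 'force': array([ 0.07313478, -0.69032708,  0.14271091]), 'torque': array([-0.00648403,  0.01293979, -0.00523732]), 'finger_force': 0.0, 'gripper_width': 0.9985057719057784}
```

View pics/top0.png

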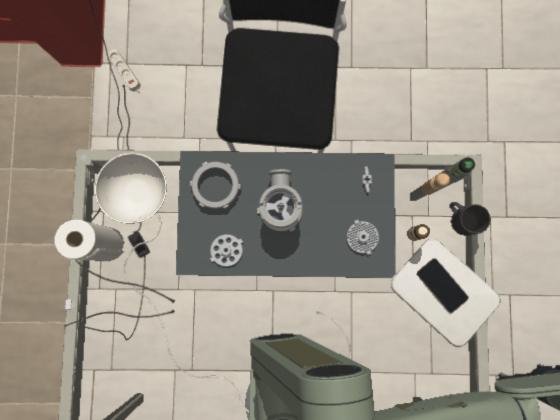

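View pics/side0.png

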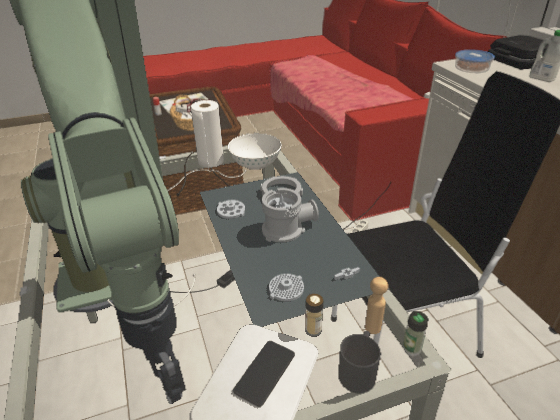

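The top view shows the head near (280,208), knife (367,180), fine plate (362,237), coarse plate (226,250) and ring (215,185). The side view shows the knife near (346,273), plate (287,287) and head (283,205). Next I'll enlarge these.

```bash
cat > h.py <<'E'
import cv2,numpy as np
from cell import arm
def crop(im,x,y,w=64,h=48,s=6):  # panel with tick marks each 10 px
    p=cv2.resize(im[y:y+h,x:x+w],None,fx=s,fy=s,interpolation=cv2.INTER_CUBIC)
    for k in range(w):
        if (x+k)%10==0: cv2.line(p,(int((k+.5)*s),0),(int((k+.5)*s),8),(0,255,255),1);cv2.putText(p,str(x+k),(int((k+.5)*s)-10,18),0,.33,(0,255,255),1)
    for k in range(h):
        if (y+k)%10==0: cv2.line(p,(0,int((k+.5)*s)),(8,int((k+.5)*s)),(0,255,255),1);cv2.putText(p,str(y+k),(10,int((k+.5)*s)+4),0,.33,(0,255,255),1)
    return p
C={n:arm.get_calibration(n) for n in("top","side")}
def K(n):
    c=C[n];f=210/np.tan(np.radians(c["vfov"]/2));return np.array([[f,0,c["cx"]],[0,f,c["cy"]],[0,0,1]]),np.array([c["k1"],0,0,0.])
def proj(n,X):
    c=C[n];k,d=K(n);return cv2.projectPoints(np.array(X,float).reshape(-1,1,3),cv2.Rodrigues(c["R"])[0],c["t"],k,d)[0][:,0]
def back(n,uv,z):  # pixel -> world at height z
    c=C[n];k,d=K(n);q=cv2.undistortPoints(np.array(uv,float).reshape(-1,1,2),k,d)[:,0]
    r=np.c_[q,np.ones(len(q))]@c["R"];o=-c["R"].T@c["t"]
    return (o+r*((z-o[2])/r[:,2])[:,None])[:,:2]
E
python3 - <<'E'
from h import *
t=cv2.imread("pics/top0.png");s=cv2.imread("pics/side0.png")
a=[crop(t,248,168),crop(t,335,160),crop(t,330,213),crop(s,255,240)]
a[3]=crop(s,255,262,128,48,3); a[3]=crop(s,320,250)
cv2.imwrite("pics/m1.png",np.vstack([np.hstack(a[:2]),np.hstack(a[2:])]))
E
```

```text
(no output)
```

View pics/m1.png

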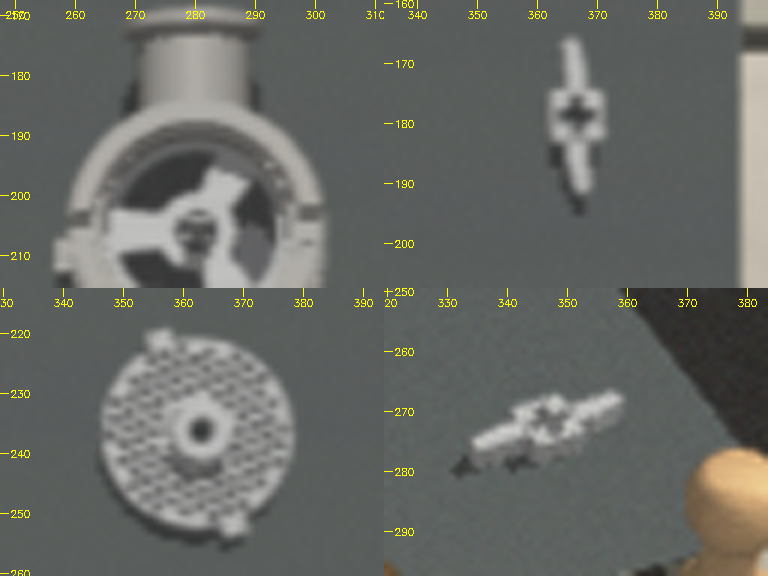

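Knife hub centre is at (366.7,178.8), with tips at (365.8,165.8) and (367.8,191.5). The fine plate's bore is at (363,236.2), with lugs at (356.2,220.8) and (368.5,252). I need a fuller view of the head, plus the plate from the side.

```bash
python3 - <<'E'
from h import *
t=cv2.imread("pics/top0.png");s=cv2.imread("pics/side0.png")
a=[crop(t,256,182,50,50,8),crop(s,257,175,50,50,8)]
b=[crop(s,265,265,50,25,8),crop(t,340,162,50,25,8)]
cv2.imwrite("pics/m2.png",np.vstack([np.hstack(a),np.hstack(b)]))
E
```

```text
(no output)
```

View pics/m2.png

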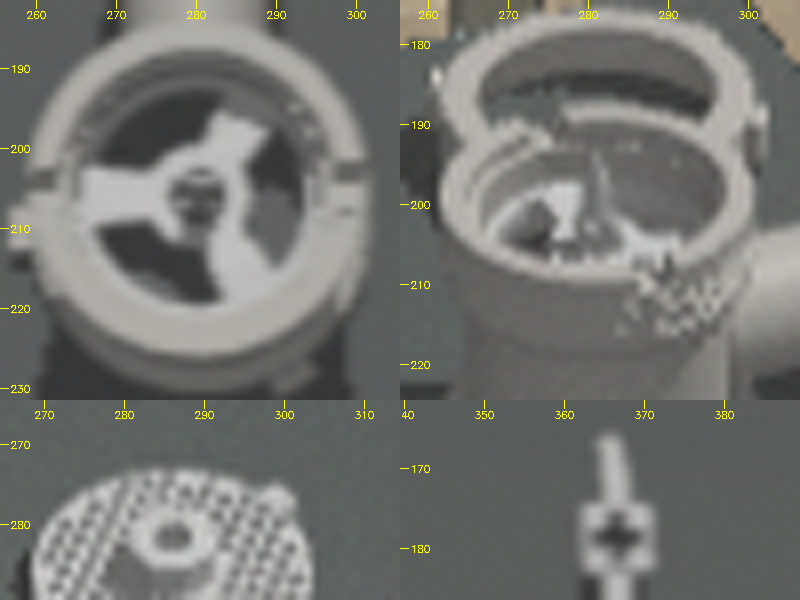

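```bash
python3 - <<'E'
from h import *
from scipy.optimize import least_squares
th=np.linspace(0,2*np.pi,181)
def ext(n,p,z,r):
    q=proj(n,np.c_[p[0]+r*np.cos(th),p[1]+r*np.sin(th),0*th+z]);return np.r_[q.min(0),q.max(0)]
def fit(n,e,z,r,w=(1,1,1,1)):
    g=back(n,[[(e[0]+e[2])/2,(e[1]+e[3])/2]],z)[0]
    s=least_squares(lambda p:(ext(n,p,z,r)-e)*w,g);return s.x,s.fun
print("head top",fit("top",np.array([259.5,184.6,301.8,225.5]),119,58))
print("head side L/R only",fit("side",np.array([261.5,187,300.6,209.0]),119,58))
print("pin side",back("side",[[281.1,193.3]],133.5), "pin at head?")
sl=back("top",[[260.5,204.8],[300,204.5]],115);d=sl[0]-sl[1];print("slots",sl,sl.mean(0),np.arctan2(-d[0],d[1]))
nk=back("top",[[348,168]],78);
nk=back("top",[[280,168],[280.3,190]],81);print("neck",nk)
k=back("top",[[365.8,165.8],[367.8,191.5]],15);d=k[0]-k[1];print("knife",k,k.mean(0),np.arctan2(d[1],d[0]),np.hypot(*d),"hub",back("top",[[366.7,178.5]],17))
print("knife side",back("side",[[347.5,271.3],[334.5,275.5],[359,267.7]],16))
p=back("top",[[356.2,220.8],[368.5,252]],13);d=p[0]-p[1];print("plate",p,p.mean(0),np.arctan2(-d[0],d[1]),np.hypot(*d),"bore",back("top",[[363,236.4]],27),"side bore",back("side",[[286.2,281.7]],27))
E
```

```text
head top (array([547.9242297 ,  16.41533174]), array([-0.10163136, -0.64261395,  0.10184671,  0.63031189]))
head side L/R only (array([545.57034238,  17.99017776]), array([-0.21216126, -0.11986489,  0.21100378,  0.07951314]))
pin side [[546.27116569  18.72321594]] pin at head?
slots [[548.08359112  71.61405654]
 [550.39296835 -36.47509488]] [549.23827973  17.56948083] 0.021362235696386397
neck [[657.87657215  20.28058928]
 [595.07114456  18.50271767]]
knife [[ 680.96202337 -232.06417905]
 [ 604.32815605 -237.74544838]] [ 642.64508971 -234.90481372] 0.0739998590190686 76.84416986214006 hub [[ 642.6299236  -234.31571088]]
knife side [[ 641.34896302 -235.94907813]
 [ 601.78285717 -238.18271058]
 [ 676.78009588 -234.32992351]]
plate [[ 517.57820503 -203.90129895]
 [ 427.09916262 -239.34294562]] [ 472.33868383 -221.62212228] -1.1974558991092366 97.17287396099837 bore [[ 471.26128365 -221.51101963]] side bore [[ 469.4295825  -224.68745772]]
```

```bash
cat >> h.py <<'E'
def phi():
    w,x,y,z=arm.state()["orientation"];return 2*np.arctan2(y,x)
def plan(x,y,z,ph):
    s=arm.state();p=s["tcp_pos"];f=phi();d=np.array([x,y,z])-p
    dr=(f-ph+np.pi)%(2*np.pi)-np.pi
    print("t",s["time"],"p",p.round(1),"phi",round(f,4),"q6",s["joint_pos"][5].round(3),"F",s["force"].round(1),"w",round(s["gripper_width"]*85.4,1))
    print("cm tx %.3f ty %.3f tz %.3f roll %.4f"%((d[0]*np.cos(f)+d[1]*np.sin(f))/10,(d[0]*np.sin(f)-d[1]*np.cos(f))/10,-d[2]/10,dr))
E
python3 -c "
from h import *
plan(642,-235,180,0.074)"
```

```text
t 0.1 p [ 139.3 -557.3  302.8] phi 0.2448 q6 -0.15 F [ 0.1 -0.7  0.1] w 85.3
cm tx 56.583 ty -19.087 tz 12.281 roll 0.1708
```

Request:
drive_tool:
  series:
    - {"tx": 4, "ty": -1.35, "tz": 0}
    - {"tx": 4, "ty": -1.35, "tz": 0}
    - {"tx": 4, "ty": -1.35, "tz": 0}
    - {"tx": 4, "ty": -1.35, "tz": 0.5}
    - {"tx": 4, "ty": -1.35, "tz": 0.5}
    - {"tx": 4, "ty": -1.35, "tz": 0.5}
    - {"tx": 4, "ty": -1.35, "tz": 1}
    - {"tx": 4, "ty": -1.35, "tz": 1}

```text
$.series[0]: bad value
```

Request:
drive_tool:
  series:
    - {"tx": 4, "ty": -1.35, "tz": 1.5}
    - {"tx": 4, "ty": -1.35, "tz": 1.5}
    - {"tx": 4, "ty": -1.35, "tz": 1.5}
    - {"tx": 4, "ty": -1.35, "tz": 1.5}
    - {"tx": 4, "ty": -1.35, "tz": 1.5}
    - {"tx": 4, "ty": -1.35, "tz": 1.5}
    - {"roll": 0.17, "jaw": 5.5}
    - {"tz": 0}

```text
$.series[0]: bad value
```

```bash
python3 -c "
from h import *
for n in('top','side'): cv2.imwrite(f'pics/{n}1.png',arm.read_camera(n)[:,:,::-1])
plan(642,-235,80,0.074)
a=[crop(cv2.imread('pics/top1.png'),320,130,100,90,4),crop(cv2.imread('pics/side1.png'),300,220,100,90,4)]
cv2.imwrite('pics/m3.png',np.hstack(a))"
```

```text
t 0.2 p [ 139.3 -557.5  303.1] phi 0.2447 q6 -0.15 F [ 0.3 -1.   0.4] w 85.4
cm tx 56.586 ty -19.107 tz 22.313 roll 0.1707
```

View pics/m3.png

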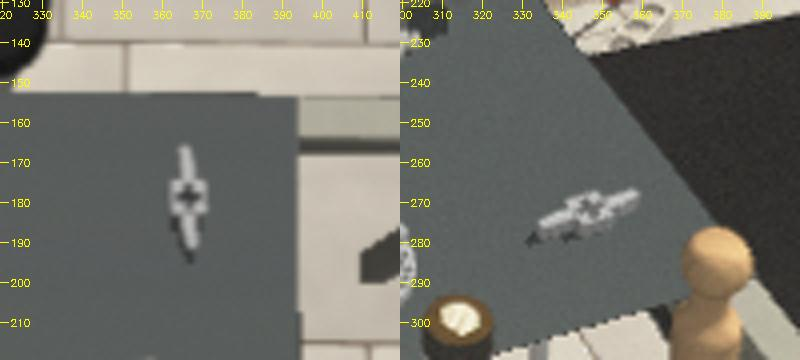

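The moves were refused, so the arm hasn't moved and the picture shows only the unchanged knife. The rows probably need every field, so I'll fill in all five.

Request:
drive_tool:
  series:
    - {"tx": 4, "ty": -1.35, "tz": 0, "roll": 0, "jaw": 8.5}
    - {"tx": 4, "ty": -1.35, "tz": 0, "roll": 0, "jaw": 8.5}
    - {"tx": 4, "ty": -1.35, "tz": 0, "roll": 0, "jaw": 8.5}
    - {"tx": 4, "ty": -1.35, "tz": 0.5, "roll": 0, "jaw": 8.5}
    - {"tx": 4, "ty": -1.35, "tz": 0.5, "roll": 0, "jaw": 8.5}
    - {"tx": 4, "ty": -1.35, "tz": 0.5, "roll": 0, "jaw": 8.5}
    - {"tx": 4, "ty": -1.35, "tz": 1, "roll": 0, "jaw": 8.5}
    - {"tx": 4, "ty": -1.35, "tz": 1, "roll": 0, "jaw": 8.5}

```text
time: 1.2
tcp_pos: [424.7, -374.6, 268.5]
orientation: [0.0, 0.993, 0.122, -0.0]
force: [-0.8, 0.1, -0.3]
gripper_width: 0.996
finger_force: 0.0
```

Request:
drive_tool:
  series:
    - {"tx": 4, "ty": -1.35, "tz": 1.5, "roll": 0, "jaw": 5.5}
    - {"tx": 4, "ty": -1.35, "tz": 1.5, "roll": 0, "jaw": 5.5}
    - {"tx": 4, "ty": -1.35, "tz": 1.5, "roll": 0, "jaw": 5.5}
    - {"tx": 4, "ty": -1.35, "tz": 1.5, "roll": 0, "jaw": 5.5}
    - {"tx": 4, "ty": -1.35, "tz": 1.5, "roll": 0, "jaw": 5.5}
    - {"tx": 4, "ty": -1.35, "tz": 1.5, "roll": 0, "jaw": 5.5}
    - {"tx": 0, "ty": 0, "tz": 0, "roll": 0.17, "jaw": 5.5}
    - {"tx": 0, "ty": 0, "tz": 0, "roll": 0, "jaw": 5.5}

```text
time: 2.2
tcp_pos: [636.9, -238.1, 178.0]
orientation: [-0.0, 0.999, 0.039, -0.001]
force: [-0.8, -0.2, 0.4]
gripper_width: 0.641
finger_force: 0.0
```

```bash
python3 -c "
from h import *
for n in('top','side'): cv2.imwrite(f'pics/{n}1.png',arm.read_camera(n)[:,:,::-1])
plan(642,-235,100,0.074)
a=[crop(cv2.imread('pics/top1.png'),320,130,100,90,4),crop(cv2.imread('pics/side1.png'),300,200,100,90,4)]
cv2.imwrite('pics/m3.png',np.hstack(a))
print(proj('side',[642,-235,109]),proj('top',[642,-235,182]))"
```

```text
t 2.3 p [ 636.6 -239.   178.8] phi 0.077 q6 1.008 F [-0.1 -0.4 -0.4] w 54.8
cm tx 0.565 ty -0.358 tz 7.883 roll 0.0030
[[350.03007758 244.44852454]] [[376.78225467 167.63448651]]
```

View pics/m3.png

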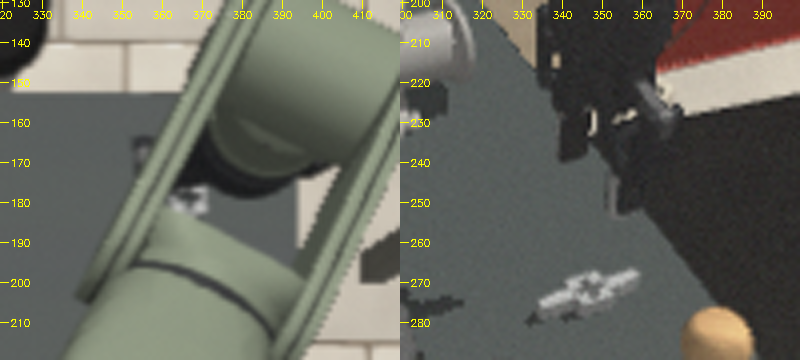

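The top view is blocked by the arm. In the side view the fingertips are at about (343,238) and (357,252), centred over the knife as predicted. Descending to grip.

Request:
drive_tool:
  series:
    - {"tx": 0.57, "ty": -0.36, "tz": 2.5, "roll": 0, "jaw": 5.5}
    - {"tx": 0, "ty": 0, "tz": 3, "roll": 0, "jaw": 5.5}
    - {"tx": 0, "ty": 0, "tz": 2.5, "roll": 0, "jaw": 5.5}
    - {"tx": 0, "ty": 0, "tz": 1.4, "roll": 0, "jaw": 5.5}
    - {"tx": 0, "ty": 0, "tz": 0.4, "roll": 0, "jaw": 5.5}
    - {"tx": 0, "ty": 0, "tz": 0, "roll": 0, "jaw": 5.5}
    - {"tx": 0, "ty": 0, "tz": 0, "roll": 0, "jaw": 1.5}
    - {"tx": 0, "ty": 0, "tz": 0, "roll": 0, "jaw": 1.5}

```text
time: 3.3
tcp_pos: [643.2, -235.3, 82.7]
orientation: [0.001, 0.999, 0.037, 0.001]
force: [0.5, 0.3, -0.5]
gripper_width: 0.274
finger_force: 58.6
```

Request:
drive_tool:
  series:
    - {"tx": 0, "ty": 0, "tz": 0, "roll": 0, "jaw": 1.5}
    - {"tx": 0, "ty": 0, "tz": 0, "roll": 0, "jaw": 1.5}
    - {"tx": 0, "ty": 0, "tz": 0, "roll": 0, "jaw": 1.5}

```text
time: 3.68
tcp_pos: [643.3, -235.3, 82.6]
orientation: [0.001, 0.999, 0.037, 0.001]
force: [-0.5, -0.7, 5.4]
gripper_width: 0.279
finger_force: 59.3
```

```bash
python3 -c "
from h import *
plan(547,17.7,80,0.074);print(arm.state()['finger_force'])"
```

```text
t 3.675 p [ 643.3 -235.3   82.6] phi 0.075 q6 1.019 F [-0.5 -0.7  5.4] w 23.8
cm tx -7.706 ty -25.945 tz 0.261 roll 0.0010
59.31259252130985
```

Request:
drive_tool:
  series:
    - {"tx": 0, "ty": 0, "tz": -2, "roll": 0, "jaw": 1.5}
    - {"tx": 0, "ty": 0, "tz": -4.2, "roll": 0, "jaw": 1.5}
    - {"tx": 0, "ty": 0, "tz": -4.5, "roll": 0, "jaw": 1.5}
    - {"tx": -1, "ty": -3.4, "tz": -3, "roll": 0, "jaw": 1.5}
    - {"tx": -1.2, "ty": -4, "tz": -1.7, "roll": 0, "jaw": 1.5}
    - {"tx": -1.2, "ty": -4, "tz": 0, "roll": 0, "jaw": 1.5}
    - {"tx": -1.2, "ty": -4, "tz": 0, "roll": 0, "jaw": 1.5}
    - {"tx": -1.2, "ty": -4, "tz": 0, "roll": 0, "jaw": 1.5}

```text
time: 4.68
tcp_pos: [569.0, -44.3, 235.5]
orientation: [-0.0, 0.999, 0.037, 0.0]
force: [0.0, -0.1, -0.7]
gripper_width: 0.274
finger_force: 58.9
```

Request:
drive_tool:
  series:
    - {"tx": -1.2, "ty": -4, "tz": 0, "roll": 0, "jaw": 1.5}
    - {"tx": -0.7, "ty": -2.5, "tz": 0, "roll": 0, "jaw": 1.5}
    - {"tx": 0, "ty": 0, "tz": 0, "roll": 0, "jaw": 1.5}

```text
time: 5.05
tcp_pos: [545.1, 19.5, 235.3]
orientation: [-0.0, 0.999, 0.039, -0.0]
force: [0.5, -0.4, -2.1]
gripper_width: 0.28
finger_force: 58.9
```

```bash
python3 -c "
from h import *
for n in('top','side'): cv2.imwrite(f'pics/{n}2.png',arm.read_camera(n)[:,:,::-1])
plan(547,17.7,240,0.074)
a=[crop(cv2.imread('pics/top2.png'),245,160,80,80,4),crop(cv2.imread('pics/side2.png'),255,150,60,80,8)]
a[0]=cv2.copyMakeBorder(a[0],0,320,0,0,0)
cv2.imwrite('pics/m4.png',np.hstack(a)[:600])
print(proj('side',[[547,17.7,160],[508,15,174],[586,20.5,174]]))"
```

```text
t 5.15 p [546.2  17.6 235.4] phi 0.0754 q6 1.37 F [ 0.8 -0.1 -0.3] w 23.8
cm tx 0.080 ty -0.004 tz -0.459 roll 0.0014
[[281.32682616 185.77828678]
 [268.69866473 184.82033767]
 [293.57165451 178.54705383]]
```

View pics/m4.png

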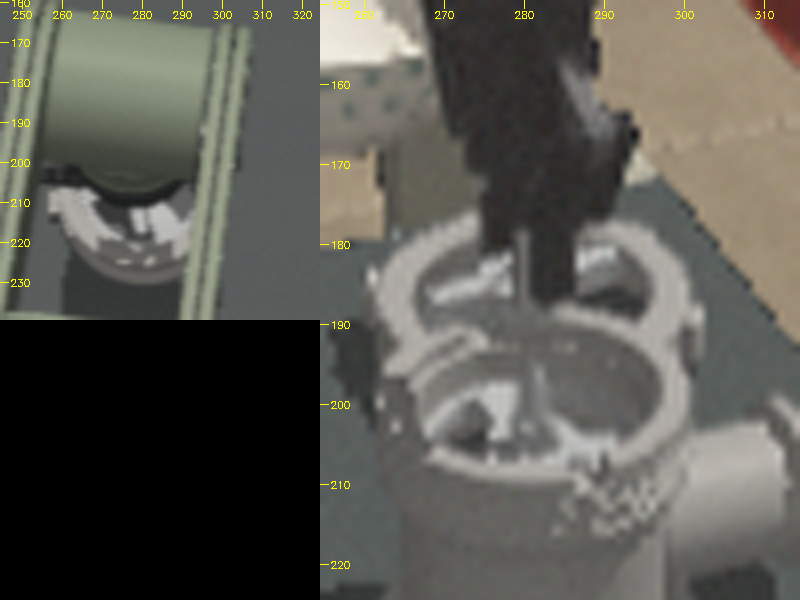

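Knife tips appear at about (268.3,186.8) and (292,181), so the midpoint is 280.2, against 281.3 for the pin. I'll shift about 2 mm in +x and lower onto the pin gently.

Request:
drive_tool:
  series:
    - {"tx": 0.2, "ty": 0, "tz": 1, "roll": 0, "jaw": 1.5}
    - {"tx": 0, "ty": 0, "tz": 0.7, "roll": 0, "jaw": 1.5}
    - {"tx": 0, "ty": 0, "tz": 0.3, "roll": 0, "jaw": 1.5}
    - {"tx": 0, "ty": 0, "tz": 0.3, "roll": 0, "jaw": 1.5}
    - {"tx": 0, "ty": 0, "tz": 0.3, "roll": 0, "jaw": 1.5}

```text
time: 5.78
tcp_pos: [548.2, 17.8, 208.8]
orientation: [0.0, 0.999, 0.037, 0.0]
force: [1.1, -0.4, -1.0]
gripper_width: 0.277
finger_force: 58.9
```

Request:
drive_tool:
  series:
    - {"tx": 0, "ty": 0, "tz": 0.3, "roll": 0, "jaw": 1.5}
    - {"tx": 0, "ty": 0, "tz": 0.3, "roll": 0, "jaw": 1.5}
    - {"tx": 0, "ty": 0, "tz": 0.3, "roll": 0, "jaw": 1.5}

```text
time: 6.15
tcp_pos: [548.5, 17.7, 200.1]
orientation: [0.0, 0.999, 0.037, 0.001]
force: [0.5, -1.1, -0.6]
gripper_width: 0.28
finger_force: 59.0
```

Request:
drive_tool:
  series:
    - {"tx": 0, "ty": 0, "tz": 0.3, "roll": 0, "jaw": 1.5}
    - {"tx": 0, "ty": 0, "tz": 0.3, "roll": 0, "jaw": 1.5}
    - {"tx": 0, "ty": 0, "tz": 0.2, "roll": 0, "jaw": 1.5}
    - {"tx": 0, "ty": 0, "tz": 0.2, "roll": 0, "jaw": 1.5}
    - {"tx": 0, "ty": 0, "tz": 0.1, "roll": 0, "jaw": 1.5}

```text
time: 6.78
tcp_pos: [548.8, 17.6, 189.3]
orientation: [0.0, 0.999, 0.037, 0.001]
force: [1.8, -2.7, 1.1]
gripper_width: 0.279
finger_force: 59.2
```

Request:
drive_tool:
  series:
    - {"tx": 0.03, "ty": 0.04, "tz": 0.1, "roll": 0, "jaw": 1.5}
    - {"tx": 0, "ty": 0, "tz": 0.1, "roll": 0, "jaw": 1.5}
    - {"tx": 0, "ty": 0, "tz": 0, "roll": 0, "jaw": 1.5}

```text
time: 7.15
tcp_pos: [548.7, 17.4, 187.0]
orientation: [0.0, 0.999, 0.037, 0.0]
force: [3.1, -2.4, 1.1]
gripper_width: 0.28
finger_force: 59.1
```

Request:
drive_tool:
  series:
    - {"tx": 0.03, "ty": 0.02, "tz": 0.1, "roll": 0, "jaw": 1.5}
    - {"tx": 0, "ty": 0, "tz": 0.05, "roll": 0, "jaw": 1.5}
    - {"tx": 0, "ty": 0, "tz": 0, "roll": 0, "jaw": 1.5}

```text
time: 7.52
tcp_pos: [548.9, 17.4, 186.6]
orientation: [0.0, 0.999, 0.037, 0.0]
force: [-0.1, -1.6, 7.2]
gripper_width: 0.28
finger_force: 59.8
```

Contact with the spline tops at 7 N. Turning in small steps.

Request:
drive_tool:
  series:
    - {"tx": 0, "ty": -0.014, "tz": 0.03, "roll": -0.08, "jaw": 1.5}
    - {"tx": 0, "ty": -0.014, "tz": 0, "roll": -0.08, "jaw": 1.5}
    - {"tx": 0, "ty": -0.014, "tz": 0, "roll": -0.08, "jaw": 1.5}

```text
time: 7.9
tcp_pos: [548.6, 17.9, 186.3]
orientation: [-0.0, 0.987, 0.158, -0.0]
force: [-0.9, -1.5, 7.4]
gripper_width: 0.279
finger_force: 59.9
```

Request:
drive_tool:
  series:
    - {"tx": 0, "ty": -0.014, "tz": 0.02, "roll": -0.08, "jaw": 1.5}
    - {"tx": 0, "ty": -0.014, "tz": 0, "roll": -0.08, "jaw": 1.5}
    - {"tx": 0, "ty": -0.014, "tz": 0, "roll": -0.08, "jaw": 1.5}

```text
time: 8.28
tcp_pos: [548.2, 18.4, 185.4]
orientation: [-0.0, 0.961, 0.275, -0.0]
force: [1.2, -2.2, 3.6]
gripper_width: 0.28
finger_force: 59.5
```

Request:
drive_tool:
  series:
    - {"tx": 0, "ty": 0, "tz": 0.07, "roll": -0.03, "jaw": 1.5}
    - {"tx": 0, "ty": 0, "tz": 0.05, "roll": 0, "jaw": 1.5}

```text
time: 8.52
tcp_pos: [548.5, 18.3, 183.6]
orientation: [-0.0, 0.958, 0.288, 0.0]
force: [2.0, -2.0, 2.3]
gripper_width: 0.279
finger_force: 59.3
```

Request:
drive_tool:
  series:
    - {"tx": 0, "ty": 0.02, "tz": 0.15, "roll": 0, "jaw": 1.5}
    - {"tx": 0, "ty": 0, "tz": 0.15, "roll": 0, "jaw": 1.5}
    - {"tx": 0, "ty": 0, "tz": 0.1, "roll": 0, "jaw": 1.5}

```text
time: 8.9
tcp_pos: [548.8, 18.1, 180.7]
orientation: [-0.0, 0.958, 0.288, -0.0]
force: [-1.2, -1.2, 10.7]
gripper_width: 0.278
finger_force: 60.1
```

Request:
drive_tool:
  series:
    - {"tx": 0, "ty": 0, "tz": 0, "roll": -0.06, "jaw": 1.5}
    - {"tx": 0, "ty": 0, "tz": 0, "roll": 0, "jaw": 1.5}

```text
time: 9.15
tcp_pos: [548.3, 18.3, 179.1]
orientation: [-0.0, 0.949, 0.316, -0.0]
force: [2.0, -0.4, 0.7]
gripper_width: 0.279
finger_force: 59.1
```

```bash
python3 -c "
from h import *
s=arm.state();print(s['force'],s['torque'],s['tcp_pos'],phi())"
```

```text
[ 1.96859983 -0.39255784  0.74815506] [-0.03699544 -0.40056993  0.03833113] [548.32299949  18.29480659 179.14463522] 0.6437221097911235
```

Force cleared with a slightly larger turn, so it continues down.

Request:
drive_tool:
  series:
    - {"tx": 0.01, "ty": 0, "tz": 0.12, "roll": 0, "jaw": 1.5}
    - {"tx": 0, "ty": 0, "tz": 0.12, "roll": -0.02, "jaw": 1.5}
    - {"tx": 0, "ty": 0, "tz": 0.06, "roll": 0, "jaw": 1.5}

```text
time: 9.52
tcp_pos: [548.2, 18.3, 176.1]
orientation: [-0.001, 0.945, 0.326, -0.001]
force: [1.7, 0.1, 0.0]
gripper_width: 0.281
finger_force: 59.0
```

Request:
drive_tool:
  series:
    - {"tx": 0, "ty": 0, "tz": 0.08, "roll": 0, "jaw": 1.5}
    - {"tx": 0, "ty": 0, "tz": 0.06, "roll": 0, "jaw": 1.5}
    - {"tx": 0, "ty": 0, "tz": 0.06, "roll": 0, "jaw": 1.5}

```text
time: 9.9
tcp_pos: [548.3, 18.3, 175.1]
orientation: [-0.0, 0.945, 0.326, -0.001]
force: [-2.1, 2.2, 6.8]
gripper_width: 0.282
finger_force: 59.8
```

Request:
drive_tool:
  series:
    - {"tx": 0, "ty": 0, "tz": 0.05, "roll": 0.03, "jaw": 1.5}
    - {"tx": 0, "ty": 0, "tz": 0, "roll": 0, "jaw": 1.5}

```text
time: 10.15
tcp_pos: [548.7, 18.2, 175.1]
orientation: [-0.0, 0.95, 0.312, -0.0]
force: [-1.7, 0.8, 6.3]
gripper_width: 0.276
finger_force: 59.7
```

Request:
drive_tool:
  series:
    - {"tx": 0, "ty": 0, "tz": 0, "roll": 0, "jaw": 3.8}
    - {"tx": 0, "ty": 0, "tz": 0, "roll": 0, "jaw": 3.8}
    - {"tx": 0, "ty": 0, "tz": 0, "roll": 0, "jaw": 3.8}
    - {"tx": 0, "ty": 0, "tz": -0.5, "roll": 0, "jaw": 3.8}
    - {"tx": 0, "ty": 0, "tz": -1.5, "roll": 0, "jaw": 3.8}
    - {"tx": 0, "ty": 0, "tz": -3.5, "roll": 0, "jaw": 3.8}
    - {"tx": 0, "ty": 0, "tz": -3.5, "roll": 0, "jaw": 3.8}
    - {"tx": 0, "ty": 0, "tz": -1, "roll": 0, "jaw": 5.5}

```text
time: 11.15
tcp_pos: [550.4, 17.9, 278.2]
orientation: [0.002, 0.95, 0.312, 0.003]
force: [0.0, -0.4, -0.2]
gripper_width: 0.636
finger_force: 0.0
```

```bash
python3 -c "
from h import *
plan(470.5,-223,200,0.373)"
```

```text
t 11.15 p [550.4  17.9 278.2] phi 0.6348 q6 0.811 F [ 0.  -0.4 -0.2] w 54.3
cm tx -20.721 ty 14.653 tz 7.823 roll 0.2618
```

Request:
drive_tool:
  series:
    - {"tx": -3.4, "ty": 2.45, "tz": 0, "roll": 0, "jaw": 5.5}
    - {"tx": -3.5, "ty": 2.45, "tz": 0, "roll": 0, "jaw": 5.5}
    - {"tx": -3.5, "ty": 2.45, "tz": 0.5, "roll": 0, "jaw": 5.5}
    - {"tx": -3.5, "ty": 2.45, "tz": 2, "roll": 0, "jaw": 5.5}
    - {"tx": -3.5, "ty": 2.45, "tz": 3, "roll": 0, "jaw": 5.5}
    - {"tx": -3.3, "ty": 2.4, "tz": 2, "roll": 0, "jaw": 5.5}
    - {"tx": 0, "ty": 0, "tz": 0, "roll": 0.13, "jaw": 5.5}
    - {"tx": 0, "ty": 0, "tz": 0, "roll": 0.13, "jaw": 5.5}

```text
time: 12.15
tcp_pos: [467.9, -223.0, 197.9]
orientation: [-0.001, 0.983, 0.183, -0.001]
force: [-0.1, -0.3, 0.3]
gripper_width: 0.645
finger_force: 0.0
```

```bash
python3 -c "
from h import *
plan(470.5,-223,200,0.373)
for n in('top','side'): cv2.imwrite(f'pics/{n}3.png',arm.read_camera(n)[:,:,::-1])
a=[crop(cv2.imread('pics/top3.png'),256,182,50,50,8),crop(cv2.imread('pics/side3.png'),257,175,50,50,8)]
b=crop(cv2.imread('pics/side3.png'),250,260,100,25,8)
cv2.imwrite('pics/m5.png',np.vstack([np.hstack(a),b]))"
```

```text
t 12.15 p [ 467.9 -223.   197.9] phi 0.3688 q6 0.59 F [-0.1 -0.3  0.3] w 55.1
cm tx 0.239 ty 0.094 tz -0.207 roll -0.0042
```

View pics/m5.png

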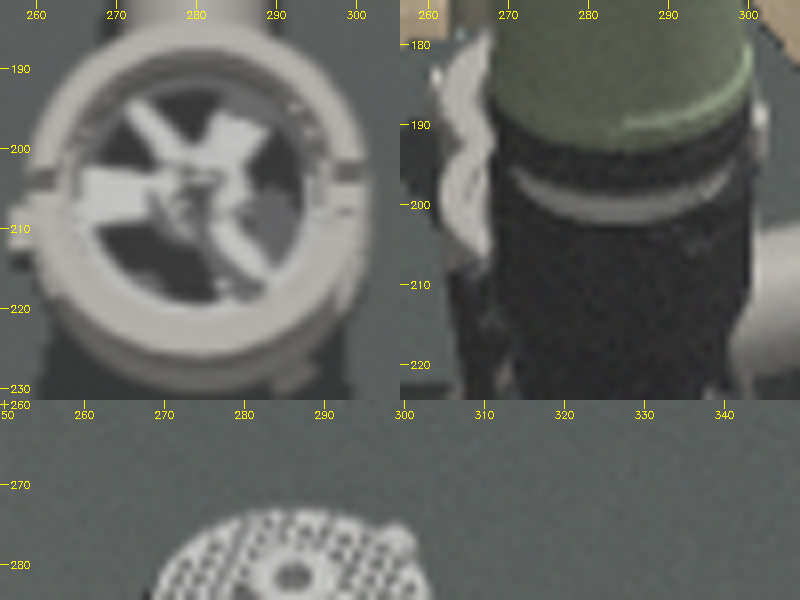

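The knife lies in the mouth along the expected diagonal, from (271,195) to (289,216), and the plate is undisturbed. Now to grip the plate's hub.

Request:
drive_tool:
  series:
    - {"tx": 0.24, "ty": 0.09, "tz": 3, "roll": 0, "jaw": 5.5}
    - {"tx": 0, "ty": 0, "tz": 3.5, "roll": 0, "jaw": 5.5}
    - {"tx": 0, "ty": 0, "tz": 2.5, "roll": 0, "jaw": 5.5}
    - {"tx": 0, "ty": 0, "tz": 1.4, "roll": 0, "jaw": 5.5}
    - {"tx": 0, "ty": 0, "tz": 0.4, "roll": 0, "jaw": 5.5}
    - {"tx": 0, "ty": 0, "tz": 0, "roll": 0, "jaw": 5.5}
    - {"tx": 0, "ty": 0, "tz": 0, "roll": 0, "jaw": 1.5}
    - {"tx": 0, "ty": 0, "tz": 0, "roll": 0, "jaw": 1.5}

```text
time: 13.25
tcp_pos: [472.2, -223.0, 92.6]
orientation: [0.001, 0.982, 0.186, 0.001]
force: [-1.2, 0.4, 4.3]
gripper_width: 0.297
finger_force: 58.8
```

Request:
drive_tool:
  series:
    - {"tx": 0, "ty": 0, "tz": 0, "roll": 0, "jaw": 1.5}
    - {"tx": 0, "ty": 0, "tz": 0, "roll": 0, "jaw": 1.5}
    - {"tx": 0, "ty": 0, "tz": 0, "roll": 0, "jaw": 1.5}

```text
time: 13.62
tcp_pos: [472.2, -223.0, 92.6]
orientation: [0.001, 0.982, 0.186, 0.001]
force: [-0.7, 1.0, 5.9]
gripper_width: 0.299
finger_force: 58.8
```

```bash
python3 -c "
from h import *
plan(547.5,17.7,248,1.595);print(arm.state()['finger_force'],arm.state()['torque'])"
```

```text
t 13.625 p [ 472.2 -223.    92.6] phi 0.3749 q6 0.589 F [-0.7  1.   5.9] w 25.5
cm tx 15.823 ty -19.644 tz -15.541 roll -1.2201
58.79454016685486 [0.14710013 0.19612593 0.01016205]
```

Request:
drive_tool:
  series:
    - {"tx": 0, "ty": 0, "tz": -2, "roll": 0, "jaw": 1.5}
    - {"tx": 0, "ty": 0, "tz": -4.5, "roll": 0, "jaw": 1.5}
    - {"tx": 0, "ty": 0, "tz": -4.5, "roll": 0, "jaw": 1.5}
    - {"tx": 2.6, "ty": -3.3, "tz": -3, "roll": 0, "jaw": 1.5}
    - {"tx": 3, "ty": -3.7, "tz": -1.9, "roll": 0, "jaw": 1.5}
    - {"tx": 3, "ty": -3.7, "tz": 0, "roll": 0, "jaw": 1.5}
    - {"tx": 3, "ty": -3.7, "tz": 0, "roll": 0, "jaw": 1.5}
    - {"tx": 2.5, "ty": -3.1, "tz": 0, "roll": 0, "jaw": 1.5}

```text
time: 14.62
tcp_pos: [538.4, -6.3, 249.7]
orientation: [-0.0, 0.982, 0.187, -0.0]
force: [0.0, -1.1, -2.7]
gripper_width: 0.298
finger_force: 59.8
```

Request:
drive_tool:
  series:
    - {"tx": 1.7, "ty": -2.1, "tz": 0, "roll": -0.17, "jaw": 1.5}
    - {"tx": 0, "ty": 0, "tz": 0, "roll": -0.18, "jaw": 1.5}
    - {"tx": 0, "ty": 0, "tz": 0, "roll": -0.18, "jaw": 1.5}
    - {"tx": 0, "ty": 0, "tz": 0, "roll": -0.18, "jaw": 1.5}
    - {"tx": 0, "ty": 0, "tz": 0, "roll": -0.18, "jaw": 1.5}
    - {"tx": 0, "ty": 0, "tz": 0, "roll": -0.18, "jaw": 1.5}
    - {"tx": 0, "ty": 0, "tz": 0, "roll": -0.15, "jaw": 1.5}
    - {"tx": 0, "ty": 0, "tz": 0, "roll": 0, "jaw": 1.5}

```text
time: 15.62
tcp_pos: [546.2, 17.7, 249.6]
orientation: [-0.0, 0.699, 0.715, -0.0]
force: [-0.2, -0.0, -2.5]
gripper_width: 0.297
finger_force: 59.8
```

```bash
python3 -c "
from h import *
plan(547.5,18.5,240,1.595)
cv2.imwrite('pics/side4.png',arm.read_camera('side')[:,:,::-1])
cv2.imwrite('pics/m6.png',crop(cv2.imread('pics/side4.png'),252,155,70,60,10))
p=arm.state()['tcp_pos'];z=p[2]-89.6
print(proj('side',[[547.5,17.5,z],[547.5,70.5,z+5],[547.5,-35.5,z+5],[501.5,17.5,z],[593.5,17.5,z],[547.5,17.5,z+24]]))"
```

```text
t 15.625 p [546.2  17.7 249.6] phi 1.5931 q6 -0.148 F [-0.2 -0.  -2.5] w 25.4
cm tx 0.080 ty 0.127 tz 0.958 roll -0.0019
[[281.51296366 185.75324177]
 [275.32629508 175.35338937]
 [288.04479979 193.79473114]
 [266.41146139 188.93832309]
 [296.34169793 182.62439314]
 [281.39618461 178.66725893]]
```

View pics/m6.png

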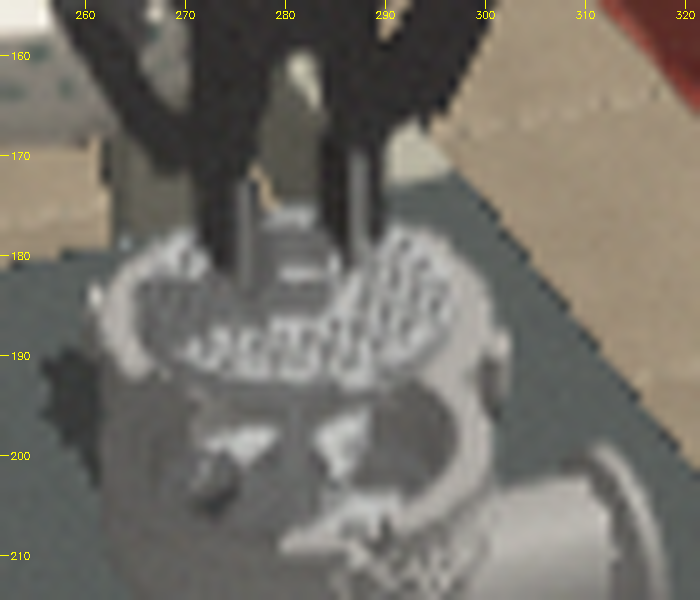

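The plate is level. The disc spans about 265 to 297 px, with its middle within 1 px of the head axis. Lowering it over the pin.

Request:
drive_tool:
  series:
    - {"tx": 0.06, "ty": 0.13, "tz": 1.2, "roll": 0, "jaw": 1.5}
    - {"tx": 0, "ty": 0, "tz": 1, "roll": 0, "jaw": 1.5}
    - {"tx": 0, "ty": 0, "tz": 0.4, "roll": 0, "jaw": 1.5}
    - {"tx": 0, "ty": 0, "tz": 0.3, "roll": 0, "jaw": 1.5}
    - {"tx": 0, "ty": 0, "tz": 0.2, "roll": 0, "jaw": 1.5}
    - {"tx": 0, "ty": 0, "tz": 0, "roll": 0, "jaw": 1.5}

```text
time: 16.42
tcp_pos: [548.1, 18.2, 219.2]
orientation: [0.0, 0.699, 0.716, 0.0]
force: [-0.3, -0.3, -2.8]
gripper_width: 0.295
finger_force: 59.8
```

Past the pin tip with no contact force.

Request:
drive_tool:
  series:
    - {"tx": 0, "ty": 0, "tz": 0.3, "roll": 0, "jaw": 1.5}
    - {"tx": 0, "ty": 0, "tz": 0.3, "roll": 0, "jaw": 1.5}
    - {"tx": 0, "ty": 0, "tz": 0.2, "roll": 0, "jaw": 1.5}
    - {"tx": 0, "ty": 0, "tz": 0.1, "roll": 0, "jaw": 1.5}
    - {"tx": 0, "ty": 0, "tz": 0, "roll": 0, "jaw": 1.5}

```text
time: 17.05
tcp_pos: [547.7, 18.4, 209.9]
orientation: [-0.001, 0.699, 0.716, -0.0]
force: [-0.7, 0.9, -3.2]
gripper_width: 0.295
finger_force: 59.8
```

Request:
drive_tool:
  series:
    - {"tx": 0, "ty": 0, "tz": 0.1, "roll": 0, "jaw": 1.5}
    - {"tx": 0, "ty": 0, "tz": 0.1, "roll": 0, "jaw": 1.5}
    - {"tx": 0, "ty": 0, "tz": 0.05, "roll": 0, "jaw": 1.5}
    - {"tx": 0, "ty": 0, "tz": 0, "roll": 0, "jaw": 1.5}

```text
time: 17.55
tcp_pos: [547.7, 18.3, 207.5]
orientation: [-0.0, 0.699, 0.716, -0.0]
force: [-3.0, 1.4, -0.2]
gripper_width: 0.3
finger_force: 60.0
```

Request:
drive_tool:
  series:
    - {"tx": 0.01, "ty": -0.03, "tz": 0.08, "roll": 0, "jaw": 1.5}
    - {"tx": 0, "ty": 0, "tz": 0.08, "roll": 0, "jaw": 1.5}
    - {"tx": 0, "ty": 0, "tz": 0, "roll": 0, "jaw": 1.5}

```text
time: 17.92
tcp_pos: [547.6, 18.4, 205.9]
orientation: [-0.0, 0.699, 0.716, -0.0]
force: [-4.0, -0.5, -1.4]
gripper_width: 0.302
finger_force: 60.0
```

Request:
drive_tool:
  series:
    - {"tx": 0, "ty": -0.05, "tz": 0.08, "roll": 0, "jaw": 1.5}
    - {"tx": 0, "ty": 0, "tz": 0.1, "roll": 0, "jaw": 1.5}
    - {"tx": 0, "ty": 0, "tz": 0.1, "roll": 0, "jaw": 1.5}
    - {"tx": 0, "ty": 0, "tz": 0, "roll": 0, "jaw": 1.5}

```text
time: 18.42
tcp_pos: [547.4, 18.3, 203.1]
orientation: [0.0, 0.699, 0.716, 0.0]
force: [-2.1, 0.7, -1.8]
gripper_width: 0.302
finger_force: 59.9
```

Request:
drive_tool:
  series:
    - {"tx": 0, "ty": -0.03, "tz": 0.1, "roll": 0, "jaw": 1.5}
    - {"tx": 0, "ty": 0, "tz": 0.1, "roll": 0, "jaw": 1.5}
    - {"tx": 0, "ty": 0, "tz": 0.08, "roll": 0, "jaw": 1.5}
    - {"tx": 0, "ty": 0, "tz": 0.05, "roll": 0, "jaw": 1.5}
    - {"tx": 0, "ty": 0, "tz": 0, "roll": 0, "jaw": 1.5}

```text
time: 19.05
tcp_pos: [547.3, 18.2, 200.6]
orientation: [0.0, 0.699, 0.716, 0.0]
force: [-2.2, 0.1, 2.4]
gripper_width: 0.299
finger_force: 60.4
```

Request:
drive_tool:
  series:
    - {"tx": 0, "ty": -0.02, "tz": 0.08, "roll": 0, "jaw": 1.5}
    - {"tx": 0, "ty": 0, "tz": 0, "roll": 0, "jaw": 1.5}

```text
time: 19.3
tcp_pos: [547.3, 18.2, 200.6]
orientation: [0.001, 0.699, 0.716, 0.0]
force: [-3.5, -0.2, 7.3]
gripper_width: 0.294
finger_force: 60.8
```

Seated: the height matches the 200.6 prediction, and the force rises without sinking. Releasing and retreating.

Request:
drive_tool:
  series:
    - {"tx": 0, "ty": 0, "tz": 0, "roll": 0, "jaw": 5.5}
    - {"tx": 0, "ty": 0, "tz": 0, "roll": 0, "jaw": 5.5}
    - {"tx": 0, "ty": 0, "tz": 0, "roll": 0, "jaw": 5.5}
    - {"tx": 0, "ty": 0, "tz": -0.5, "roll": 0, "jaw": 5.5}
    - {"tx": 0, "ty": 0, "tz": -2.5, "roll": 0, "jaw": 5.5}
    - {"tx": 0, "ty": 0, "tz": -4, "roll": 0, "jaw": 5.5}
    - {"tx": 0, "ty": 0, "tz": -4, "roll": 0, "jaw": 5.5}
    - {"tx": 0, "ty": 0, "tz": 0, "roll": 0, "jaw": 5.5}

```text
time: 20.3
tcp_pos: [549.0, 18.0, 314.1]
orientation: [0.004, 0.699, 0.716, 0.003]
force: [0.4, 1.2, -1.1]
gripper_width: 0.642
finger_force: 0.0
```

Request:
drive_tool:
  series:
    - {"tx": -3.5, "ty": 0, "tz": 0, "roll": 0, "jaw": 5.5}
    - {"tx": -4, "ty": 0, "tz": 0, "roll": 0, "jaw": 5.5}
    - {"tx": -4, "ty": 0, "tz": 0, "roll": 0, "jaw": 5.5}
    - {"tx": -4, "ty": 0, "tz": 0, "roll": 0, "jaw": 5.5}
    - {"tx": -4, "ty": 0, "tz": 0, "roll": 0, "jaw": 5.5}
    - {"tx": -4, "ty": 0, "tz": 0, "roll": 0, "jaw": 5.5}
    - {"tx": 0, "ty": 0, "tz": 0, "roll": 0, "jaw": 5.5}
    - {"tx": 0, "ty": 0, "tz": 0, "roll": 0, "jaw": 5.5}

```text
time: 21.3
tcp_pos: [552.0, -216.2, 308.0]
orientation: [-0.001, 0.699, 0.715, -0.0]
force: [0.9, 0.5, 0.2]
gripper_width: 0.645
finger_force: 0.0
```

```bash
python3 -c "
from h import *
for n in('top','side'): cv2.imwrite(f'pics/{n}5.png',arm.read_camera(n)[:,:,::-1])
a=[crop(cv2.imread('pics/top5.png'),256,182,50,50,8),crop(cv2.imread('pics/side5.png'),257,175,50,50,8)]
cv2.imwrite('pics/m7.png',np.hstack(a))"
```

```text
(no output)
```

View pics/m7.png

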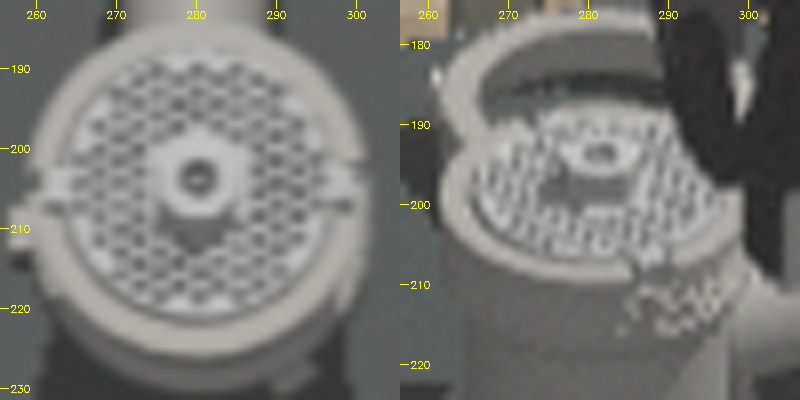

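The plate lies flat within the rim, with both lugs in the slots at about (262,204) and (298,204), and it is released. Handing in.

```bash
python3 -c "
from cell import arm
print(arm.close_job())"
```

```text
the job is handed in; nothing more can be done
None
```

I handed the job in at about 21 s. The knife is home on the splines and the fine plate is seated flat with both lugs in its slots. Both are released, and no force reading went above about 11 N; the judge's verdict wasn't shown.

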